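# Bolt down the gas syringe and draw its plunger to 50 mL

### The job

Get the gas syringe in its bench holder ready to be connected: first slide the holder's bolt fully home, over the syringe's flange and into the keeper, then take hold of the plunger and draw it straight out to the 50 mL line, gently, so that the glass does not bind. The plunger slides freely and would not stay put, so finish while still gripping it at that line, and hold it there. Leave the bolt home, the barrel in its place and the glassware round about undisturbed.

Things in the scene. Friction and masses are not known exactly. Their poses are not given: they have to be found in the camera images.
- bolt (a joint): Slide of the holder's steel bolt: a level bar 9 mm thick, 110 mm long, in two staples, square to the syringe. Metres: 0 drawn back, 0.056 fully home, its tip 9 mm deep in the keeper staple. It grows as the knob moves along barrel's +x. Stiff (about 2 N plus 6 N per m/s); stays where left. Starts at 0 to 0.014.
- bolt_knob (a point): Middle of the upright knob near the bolt's tail: a steel post 12 mm in diameter standing 13 mm clear of the bar. Its top is 7 mm above this point, the bar's upper side 6.5 mm below it; about 121 mm above the bench. Free air beside and above it. With the bolt home the knob's axis is 19 mm short of the nearest staple, whose top is 1 mm lower than this point.
- holder: Aluminium holder fixed to the bench, 110 x 230 mm base, 12 mm thick. Origin: on the bench straight below the barrel's mouth; axes as barrel's. Its flange block (94 mm across, to 24 mm above the bore's axis, 10 mm beyond the mouth) carries the bolt's staples (to 40 mm above the axis) and the keeper, at x = 27 to 41 mm.
- barrel: Clear glass barrel of a 100 mL gas syringe lying level in the holder, loose with about 1 mm of play. Origin: on the bore's axis at its open mouth (outer face of the 48 mm wide flange), 80 mm above the bench. +y: level along the bore, out of the mouth, the way the plunger is drawn; +x: level, the way the bolt goes home; z up. Bore 35.2 mm wide, 150 mm deep; outside 41 mm.
- line_50 (a point): Centre of the 50 mL graduation of the barrel, on the bore's axis, 100 mm inside the mouth. Dark lines cross the upper side of the glass every 5 mL, longer ones every 10, the longest and broadest at 0, 50 and 100; 1 mm to the mL, 0 at the closed end 150 mm inside the mouth. Readings are taken at the plunger's inner end face.
- plunger_end (a point): Centre of the plunger's flat inner end face, 190 mm along -y from plunger's origin. It stands level with line_50 when 50 mL are drawn.
- plunger: Frosted glass plunger, about 130 g, loose in the bore, lying on its floor (axis 0.6 mm below the bore's, 1.2 mm of play across). Origin: middle of its neck, the place to grip: 14 mm thick, 40 mm long, free all round down to 12 mm above the bench. +y outward: 10 mm end disc, 36 mm wide. -y: 170 mm long body, 34 mm wide. Origin lies 40 mm + 1 mm per mL beyond the mouth; starts at 8 to 25 mL.
- bottle_mid (a point): Centre of an amber reagent bottle with black cap, 72 mm in diameter, 150 mm tall. Standing by, to be left alone.
- beaker_mid (a point): Centre of an empty glass beaker, 68 mm wide, 90 mm tall. Standing by, to be left alone.
- flask_mid (a point): Centre of an empty conical glass flask, 80 mm wide at the foot, 112 mm tall, near the syringe's nozzle. Standing by, to be left alone.
Not all that is in view belongs to the job. Leave any red look-alike of the plunger alone. Leave any turquoise look-alike of the barrel alone.

How it is judged:
On the way, in this order (a step that is already met when the one before it is completed fails the run):
1. the bolt is home in its keeper, before the plunger is drawn (value of joint bolt above 0.052 m and y of plunger in the frame of barrel below 0.072 m), for 0.2 s.
2. the plunger is drawn to the 50 mL line (value of joint bolt above 0.052 m and y of plunger in the frame of barrel above 0.086 m and contact force between the fingers and plunger above 1.5 N), for 0.2 s.
At the end, for the whole second after the job is handed in: The bolt is home (within 4 mm of its stop), the plunger reads 50 mL within 4 mL, in line with the bore, at rest and gripped by the fingers (more than 1.5 N), and the barrel is within 6 mm of where it lay (all of step 2 and y of plunger in the frame of barrel below 0.094 m and angle between the y axis of plunger and the y axis of barrel, either way round below 0.05 rad and linear speed of plunger below 0.01 m/s and distance of barrel from where it was at the start of the episode below 0.006 m); the arm keeps its last pose, push and grip.
It fails at once if the plunger bound in the barrel (more than 22 N between the two) (contact force between plunger and barrel above 22 N).
It fails at once if the barrel was dragged or lifted out of its place (distance of barrel from where it was at the start of the episode above 0.01 m).
It fails at once if the plunger was drawn far past the line (y of plunger in the frame of barrel above 0.11 m).
It fails at once if the glassware standing by was disturbed (distance of any of bottle_mid, beaker_mid, flask_mid from where it was at the start of the episode above 0.02 m).
It also fails if it takes over 48 s, if anything falls off the work surface, if the arm or the gripper's body presses on something with over 40 N, if the wrist force passes 120 N, or if a joint passes its speed limit or range.

### The arm

A 6-joint arm with a two-finger parallel gripper is mounted at the origin on the work surface. World frame = base frame: x ahead of the robot, y to its left, z up, the work surface at z = 0. Lengths are in m, angles in rad, forces in N, time in s.
With the tool pointing down it reaches from about 0.35 to 0.775 m from the base axis. Payload 5.5 kg.
Tool frame: the origin (TCP) lies on the centre line of the jaws, within the pads' length; the fingertips stand 19 mm ahead of it and the grasp point (between the pads) is the TCP; z points along the fingers, y is the line along which they close (so a half turn about z gives the same grasp; the last joint's range is limited). The gripper opens to 85 mm and grips with 20 to 120 N. Pads are 22 mm wide; open, the fingers measure 114 mm over their backs; the gripper's body (76 mm by 85 mm) begins 54 mm behind the grasp point. The pads swing forward as they close: fully open they stand 13 mm farther back than shut.
Start: joints at [0.99, 0.313, 0.046, 1.304, 0, 1.431], TCP at [0.245, 0.52, 0.25] pointing down, gripper open.
Joint ranges: [-2.76, 2.76], [-0.86, 1.69], [-1.03, 1.26], [-2.2, 2.34], [-1.47, 1.5], [-3.14, 3.14]. Speed limits (rad/s): [2.57, 2.57, 3.14, 3.14, 3.14, 3.14].

### API

Orientations are given as a unit quaternion [w, x, y, z].
In Python, from workcell import bot gives the robot as it stands.
- The arm moves only by the shell command python3 -m jog 'ROWS' [OPENING] [FORCE]. ROWS is JSON, a list of rows, each a list of 4 numbers: the shift along the tool's x, y, z in mm, then the turn about the tool's z in rad. A call has 1 to 20 rows; each row is the pose to reach, as a shift and turn from the pose commanded when the call began, along the tool's axes at that moment; what a row does not reach only later rows make up. A row lasts 1/10 s, in which the tool goes at most 50 mm and 8.59 degrees, less where a joint would pass 70% of its speed; a pose out of reach is approached as far as the arm can. A call with a gripper value outside its range is refused whole. OPENING is the finger opening in mm, from 0 to 85.4, set as the call begins (- or left out, the last holds). The fingers move at their own pace and stop on an object; FORCE is the grip in N (left out, the last holds). Time passes only in rows, so rows that repeat a pose let the fingers close. It gives the time, the measured TCP pose, the force, the opening and the grip force at its end, in the units of the state.
- bot.observe(): the state, without advancing time (a new reading comes with each control period).
- bot.read_camera(name): name is "scene" or "side" or "wrist"; returns a dict with "frame" (420x560x3 uint8, red, green, blue), "depth" (420x560 float32, m along the optical axis (not along the pixel's ray), 0 where there is no reading), "fovy" (degrees; the focal length in pixels is half the picture's height over the tangent of half this angle, whatever the lens; pixels are square), "cx", "cy" (the principal point, pixels), "position" and "attitude" of the camera in the world. Camera axes: x right, y up, looking along -z (the intrinsics and any distortion apply to the point x, -y, -z); pixel columns grow to the right and rows downward; lengths in m; the calibration is good to about 2 mm. A picture is of the moment at which its call begins.
- bot.sign_off(): hands the job in; it is judged then, once.
The state is a dict: "time": time; "qpos": joint angles; "qvel": joint speeds; "joint_efforts": joint torques, N m; "tcp_pos": TCP position; "orientation": TCP orientation; "ft_force": force on the tool from outside, world axes, zero at the start; "torque": the same for the moment, N m; "finger_gap": finger opening in m; "gripper_force": force on a finger pad.
Only numpy, scipy, OpenCV 4.12 (cv2) and the standard library are available. Lean on these libraries where they do the work, as an engineer would, in place of code of your own. Each camera call takes 0.05 s, during which the arm holds its last target. There are 200 camera calls.

## Working session

There is one attempt and no reset: what is moved stays moved. The work goes in short steps, Python scripts to look and compute and a shell command to move; the robot and the scene stay as the last step left them, time stands still between calls to the robot, and variables do not carry over. Pictures are saved under pics/ and viewed, at most 10 in all, crops included, and the job is handed in when it is done.

```bash
mkdir -p pics; cat > h.py <<'E'
import numpy as np, cv2
from workcell import bot
from scipy.spatial.transform import Rotation as R
def cam(n):
    c=bot.read_camera(n); return c
def rot(q): return R.from_quat([q[1],q[2],q[3],q[0]]).as_matrix()
def cloud(c):
    d=c['depth'];H,W=d.shape;f=H/2/np.tan(np.radians(c['fovy'])/2)
    v,u=np.mgrid[:H,:W]
    p=np.stack([(u-c['cx'])/f*d,-(v-c['cy'])/f*d,-d],-1)
    return p@rot(c['attitude']).T+np.array(c['position'])
def save(n,c): cv2.imwrite('pics/'+n+'.png',c['frame'][...,::-1])
E
python3 - <<'E'
from h import *
for n in('scene','side','wrist'):
    c=cam(n);save(n+'0',c);np.savez(n+'0',P=cloud(c),F=c['frame'])
    print(n,{k:v for k,v in c.items() if k not in('frame','depth')})
a=cv2.imread('pics/scene0.png');print(bot.observe())
E
```

```text
scene {'fovy': 53.446794846082355, 'cx': 278.13122743176217, 'cy': 209.98729320706292, 'position': array([1.29104016, 0.1721172 , 0.81833922]), 'attitude': array([0.51992039, 0.21928426, 0.31794471, 0.761911  ])}
side {'fovy': 55.09406898304081, 'cx': 277.9534054350049, 'cy': 209.83156358265737, 'position': array([0.50800641, 0.69535859, 0.55829281]), 'attitude': array([-0.04645482, -0.02019969,  0.51310518,  0.85682962])}
wrist {'fovy': 62.503078784937436, 'cx': 278.00261321102806, 'cy': 207.5488616473043, 'position': array([0.16884584, 0.55561304, 0.37246091]), 'attitude': array([ 0.83277994, -0.14007921, -0.08765153,  0.52836786])}
{'time': 0.15, 'qpos': array([ 9.90437562e-01,  3.13850285e-01,  4.52489677e-02,  1.30360065e+00,
       -4.85237480e-06,  1.43118345e+00]), 'qvel': array([ 1.09803897e-04, -2.00897844e-03,  3.74718851e-03,  2.99136901e-04,
        9.62507155e-04,  6.74658120e-05]), 'joint_efforts': array([ 2.50592166e-03, -4.81064773e+01,  2.98815769e+01,  1.38843275e-02,
       -8.62413731e-05,  5.38125491e-06]), 'tcp_pos': array([0.24512484, 0.51974417, 0.24960465]), 'orientation': array([-2.45304956e-04,  2.18593508e-01,  9.75815753e-01, -6.58624048e-04]), 'ft_force': array([ 0.62673172, -1.29325649, -0.4642095 ]), 'torque': array([-0.0464896 , -0.00212825, -0.00510278]), 'gripper_force': 0.0, 'finger_gap': 0.08544334226759567}
```

View pics/scene0.png

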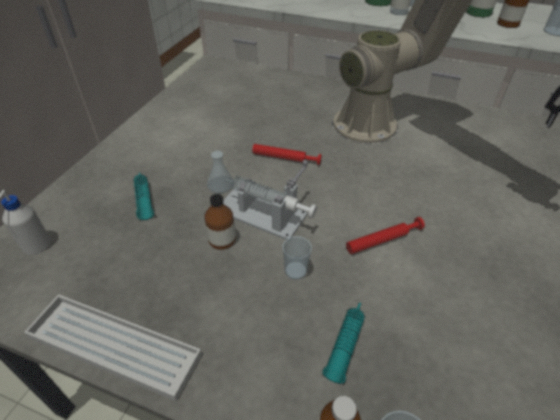

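View pics/side0.png

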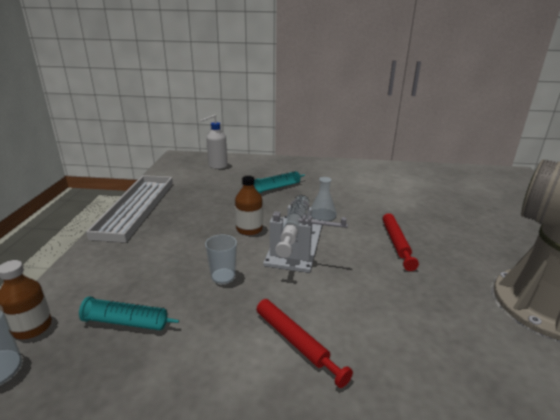

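The holder with the clear syringe is at scene (270,205) and side (295,235). The red plungers (scene 287,153 and 385,237) and turquoise barrels (scene 145,197 and 345,345) are look-alikes to leave alone. Next I'll enlarge the holder in both views to confirm.

```bash
python3 - <<'E'
from h import *
a=np.load('scene0.npz');b=np.load('side0.npz')
A=a['F'][140:260,200:340];B=b['F'][170:290,220:360]
z=lambda I:cv2.resize(I,None,fx=2.85*2*.98/2*1,fy=2.85*2*.98/2,interpolation=cv2.INTER_CUBIC)
I=np.hstack([z(A),z(B)]);print(I.shape)
cv2.imwrite('pics/crop1.png',I[...,::-1])
for n,d,pts in(('scene',a,[(312,210),(290,187),(304,165),(250,190),(219,228),(297,255),(218,180),(295,232),(228,190)]),('side',b,[(286,245),(345,222),(340,222),(300,212),(249,210),(222,260),(323,200)])):
    for u,v in pts: print(n,u,v,d['P'][v,u].round(3))
# points in holder region height
for d in(a,b):
    P=d['P'].reshape(-1,3); 
    for lo,hi in((.008,.016),(.1,.108),(.11,.116),(.116,.122),(.122,.135)):
        m=(P[:,2]>lo)&(P[:,2]<hi)&(abs(P[:,0]-d['P'][210,280][0])<.3)
        m&=np.linalg.norm(P[:,:2]-a['P'][200,275][:2],axis=1)<.16
        print(lo,m.sum(),P[m].min(0).round(3) if m.any() else'',P[m].max(0).round(3) if m.any() else'')
E
```

```text
(335, 782, 3)
scene 312 210 [ 0.574 -0.015  0.094]
scene 290 187 [ 0.53  -0.089  0.11 ]
scene 304 165 [ 0.441 -0.082  0.117]
scene 250 190 [ 0.557 -0.19   0.089]
scene 219 228 [ 0.702 -0.208  0.081]
scene 297 255 [ 0.672 -0.017  0.03 ]
scene 218 180 [ 0.503 -0.317  0.041]
scene 295 232 [ 0.579 -0.054  0.002]
scene 228 190 [ 0.494 -0.293  0.003]
side 286 245 [ 0.556 -0.013  0.094]
side 345 222 [ 0.433 -0.081  0.12 ]
side 340 222 [ 0.444 -0.082  0.118]
side 300 212 [ 0.535 -0.156  0.098]
side 249 210 [ 0.665 -0.192  0.075]
side 222 260 [0.688 0.016 0.065]
side 323 200 [ 0.477 -0.306  0.058]
0.008 1291 [ 0.5   -0.263  0.008] [0.724 0.016 0.016]
0.1 401 [ 0.507 -0.243  0.1  ] [ 0.705 -0.076  0.108]
0.11 152 [ 0.44  -0.231  0.11 ] [ 0.699 -0.077  0.116]
0.116 146 [ 0.44  -0.241  0.116] [ 0.693 -0.076  0.122]
0.122 84 [ 0.434 -0.237  0.122] [ 0.689 -0.074  0.134]
0.008 785 [ 0.484 -0.265  0.008] [0.703 0.016 0.016]
0.1 404 [ 0.434 -0.242  0.1  ] [ 0.702 -0.078  0.108]
0.11 219 [ 0.434 -0.232  0.11 ] [ 0.696 -0.077  0.116]
0.116 129 [ 0.435 -0.233  0.116] [ 0.692 -0.076  0.122]
0.122 92 [ 0.434 -0.229  0.122] [ 0.689 -0.075  0.135]
```

View pics/crop1.png

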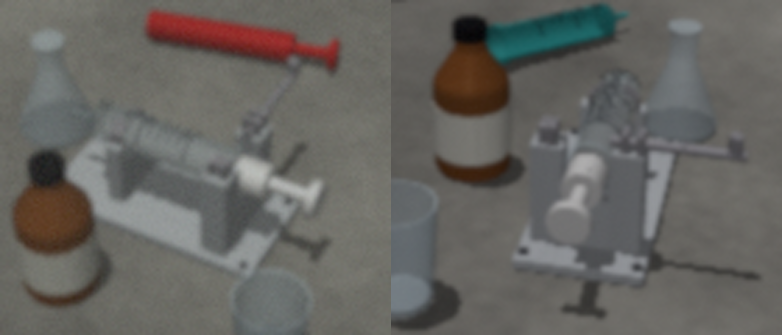

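The crop confirms it. The clear barrel with the frosted white plunger (scene 312,210) sits in the holder, and the bolt knob is at about scene (304,163) / side (344,220). Now I'll fit the axes.

```bash
python3 - <<'E'
from h import *
s=bot.observe();M=rot(s['orientation']);print('toolx',M[:,0].round(3),'tooly',M[:,1].round(3),M[:,2].round(3))
for n in('scene0','side0'):
    d=np.load(n+'.npz');P=d['P'].reshape(-1,3);F=d['F'].reshape(-1,3).astype(int)
    m=(P[:,2]>.1)&(P[:,2]<.135)&(P[:,0]<.5)&(P[:,0]>.42)&(abs(P[:,1]+.085)<.04)
    Q=P[m];k=Q[Q[:,2]>.118];print(n,'bolt n',m.sum(),'knob',np.median(k,0).round(4),k.min(0).round(3),k.max(0).round(3))
    p=np.polyfit(Q[:,0],Q[:,1],1);print(' bolt slope',p, 'yaw',np.degrees(np.arctan(p[0])))
    m=(P[:,2]>.04)&(P[:,2]<.115)&(abs(P[:,0]-.56)<.04)&(P[:,1]>-.06)&(P[:,1]<.03)
    Q=P[m]
    for y in np.arange(-.06,.03,.01):
        q=Q[abs(Q[:,1]-y-.005)<.005]
        if len(q)>3: print('  y',round(y+.005,3),len(q),'x',q[:,0].min().round(4),q[:,0].max().round(4),'z',q[:,2].min().round(3),q[:,2].max().round(3), 'xtop',np.median(q[q[:,2]>np.quantile(q[:,2],.8)][:,0]).round(4))
E
```

```text
toolx [-0.904  0.427  0.   ] tooly [ 0.427  0.904 -0.001] [-0.001 -0.001 -1.   ]
scene0 bolt n 85 knob [ 0.4403 -0.0802  0.1264] [ 0.429 -0.087  0.118] [ 0.444 -0.074  0.13 ]
 bolt slope [-0.12043595 -0.02719907] yaw -6.867395436974525
  y -0.055 31 x 0.5419 0.5662 z 0.067 0.095 xtop 0.5507
  y -0.045 21 x 0.5516 0.5668 z 0.078 0.088 xtop 0.5579
  y -0.035 20 x 0.5547 0.5673 z 0.078 0.088 xtop 0.5609
  y -0.025 21 x 0.5591 0.5788 z 0.074 0.096 xtop 0.5712
  y -0.015 73 x 0.5515 0.5808 z 0.067 0.1 xtop 0.5628
  y -0.005 4 x 0.5464 0.5565 z 0.071 0.094 xtop 0.5565
side0 bolt n 163 knob [ 0.4379 -0.0799  0.1255] [ 0.433 -0.087  0.118] [ 0.444 -0.075  0.13 ]
 bolt slope [-0.12806228 -0.02397648] yaw -7.297707195495459
  y -0.055 17 x 0.5465 0.564 z 0.079 0.089 xtop 0.5584
  y -0.045 14 x 0.5545 0.5657 z 0.083 0.089 xtop 0.5586
  y -0.025 12 x 0.5506 0.5785 z 0.088 0.098 xtop 0.5636
  y -0.015 203 x 0.5457 0.5801 z 0.063 0.1 xtop 0.5628
```

```bash
python3 -m jog '[[-12,-13,0,-0.02],[-36,-39,0,-0.05],[-65,-69,0,-0.08],[-95,-100,0,-0.11],[-125,-132,5,-0.14],[-155,-164,10,-0.17],[-185,-197,15,-0.2],[-215,-229,20,-0.22],[-245,-261,25,-0.25],[-275,-293,30,-0.28],[-305,-325,35,-0.3],[-335,-358,40,-0.319],[-365,-390,40,-0.319],[-390,-417,40,-0.319],[-410,-439,40,-0.319],[-424,-453,40,-0.319],[-431,-461,40,-0.319],[-431,-461,40,-0.319],[-431,-461,40,-0.319]]' 40 && python3 - <<'E'
from h import *
c=cam('wrist');save('w1',c);P=cloud(c);np.savez('w1',P=P,F=c['frame'])
Q=P.reshape(-1,3);s=bot.observe();print(s['tcp_pos'],rot(s['orientation'])[:,1].round(3))
m=(Q[:,2]>.122)&(Q[:,2]<.135)&(np.linalg.norm(Q[:,:2]-[.438,-.081],axis=1)<.03);k=Q[m];print(len(k),k.min(0),k.max(0),k.mean(0))
E
```

```text
time: 2.05
tcp_pos: [0.438, -0.0801, 0.2101]
orientation: [-0.0, 0.061, 0.998, 0.0]
ft_force: [0.1, 0.5, -0.2]
finger_gap: 0.0404
gripper_force: 0.0
[ 0.43793472 -0.07983391  0.2101605 ] [0.121 0.993 0.001]
278 [ 0.43000485 -0.08696305  0.12238936] [ 0.44140562 -0.07544498  0.12939482] [ 0.4350558  -0.08113856  0.12682694]
```

View pics/w1.png

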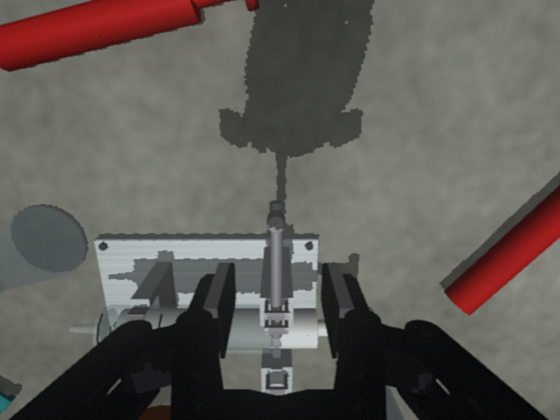

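Wrist view: the knob at (276,210) is centred between the fingers, and the bolt runs down the image to its staples at (276,305), with the keeper at (276,378). I'll descend and grip the knob.

```bash
python3 -m jog '[[1,-1.5,10,0],[1,-1.5,25,0],[1,-1.5,40,0],[1,-1.5,55,0],[1,-1.5,68,0],[1,-1.5,73,0],[1,-1.5,73,0]]' 40 && python3 -m jog '[[0,0,0,0],[0,0,0,0],[0,0,0,0],[0,0,0,0],[0,0,0,0],[0,0,0,0],[0,0,0,0],[0,0,0,0]]' 5 30
```

```text
time: 2.8
tcp_pos: [0.4364, -0.0813, 0.1364]
orientation: [-0.001, 0.06, 0.998, 0.0]
ft_force: [0.4, 0.0, -0.1]
finger_gap: 0.0401
gripper_force: 0.0
time: 3.6
tcp_pos: [0.4378, -0.0817, 0.1379]
orientation: [0.001, 0.061, 0.998, 0.001]
ft_force: [0.6, 4.5, 6.6]
finger_gap: 0.0099
gripper_force: 29.6
```

```bash
python3 - <<'E'
from h import *
d=np.load('w1.npz');P=d['P'].reshape(-1,3)
# barrel frame axes yaw -7
u=np.array([.993,-.121]);v=np.array([.121,.993])
q=np.c_[P[:,:2]@u,P[:,:2]@v,P[:,2]]
k=np.array([.4365,-.0815]);kx,ky=k@u,k@v
m=(abs(q[:,1]-ky)<.007)&(q[:,0]>kx-.02)&(q[:,0]<kx+.2)
for x in np.arange(-.01,.17,.003):
    s=q[m&(abs(q[:,0]-kx-x)<.0015)]
    if len(s): print(round(x,3),s[:,2].max().round(4),end='; ')
E
```

```text
-0.01 0.2738; -0.007 0.2689; -0.004 0.1294; -0.001 0.1288; 0.002 0.1286; 0.005 0.1277; 0.008 0.0011; 0.011 0.1149; 0.014 0.1147; 0.017 0.1144; 0.02 0.1142; 0.023 0.1144; 0.026 0.1147; 0.029 0.1149; 0.032 0.1149; 0.035 0.1151; 0.038 0.1146; 0.041 0.1146; 0.044 0.1143; 0.047 0.1148; 0.05 0.1145; 0.053 0.1146; 0.056 0.1143; 0.059 0.1148; 0.062 0.1144; 0.065 0.1144; 0.068 0.1153; 0.071 0.1206; 0.074 0.1208; 0.077 0.1203; 0.08 0.1035; 0.083 0.1204; 0.086 0.1211; 0.089 0.1206; 0.092 0.1042; 0.095 0.1145; 0.098 0.1141; 0.107 0.1035; 0.11 0.1038; 0.113 0.104; 0.116 0.1041; 0.119 0.104; 0.122 0.1029; 0.125 0.1027; 0.128 0.1007; 0.131 0.0981; 0.134 0.0968; 0.137 0.1043; 0.14 0.1047; 0.143 0.1207; 0.146 0.1208; 0.149 0.1202; 0.152 0.1073; 0.155 0.1042; 0.158 0.1026;
```

```bash
python3 -m jog '[[0,0,-1,0],[-2,0,-1,0],[-5,0,-1,0],[-9,0,-1,0],[-13,0,-1,0],[-17,0,-1,0],[-21,0,-1,0],[-25,0,-1,0],[-29,0,-1,0],[-33,0,-1,0],[-37,0,-1,0],[-40,0,-1,0],[-43,0,-1,0],[-45,0,-1,0],[-46,0,-1,0],[-46,0,-1,0]]' && python3 -m jog '[[-1,0,0,0],[-2,0,0,0],[-3,0,0,0],[-4,0,0,0],[-4,0,0,0]]'
```

```text
time: 5.2
tcp_pos: [0.4825, -0.0872, 0.138]
orientation: [-0.001, 0.061, 0.998, 0.001]
ft_force: [-0.8, 5.2, 2.8]
finger_gap: 0.0098
gripper_force: 29.8
time: 5.7
tcp_pos: [0.4864, -0.0876, 0.138]
orientation: [-0.001, 0.061, 0.998, 0.001]
ft_force: [-0.5, 5.0, 2.7]
finger_gap: 0.0096
gripper_force: 29.8
```

```bash
python3 -m jog '[[-1,0,0,0],[-2,0,0,0],[-3,0,0,0],[-4,0,0,0],[-5,0,0,0]]'; python3 - <<'E'
from h import *
a=cam('side');F=a['frame'][150:270,250:400];b=cam('wrist')['frame'][150:400,180:400]
I=np.hstack([cv2.resize(F,(400,320),interpolation=cv2.INTER_CUBIC),cv2.resize(b,(282,320))]);cv2.imwrite('pics/c2.png',I[...,::-1])
E
```

```text
time: 6.2
tcp_pos: [0.4904, -0.0881, 0.1379]
orientation: [-0.002, 0.061, 0.998, 0.001]
ft_force: [-5.7, 5.6, 5.2]
finger_gap: 0.0097
gripper_force: 30.1
```

View pics/c2.png

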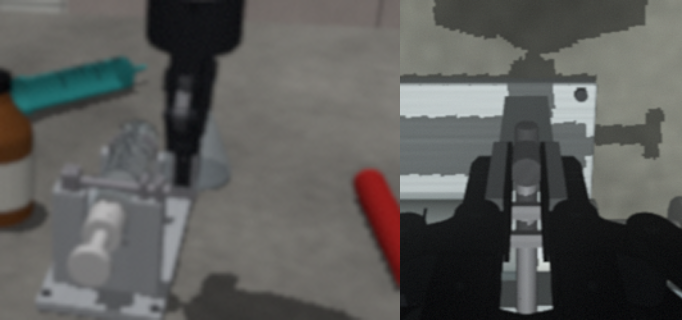

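```bash
python3 -m jog '[[-1,0,0,0],[-2,0,0,0],[-3,0,0,0],[-3,0,0,0]]'
```

```text
time: 6.7
tcp_pos: [0.4906, -0.0881, 0.1379]
orientation: [-0.004, 0.061, 0.998, 0.001]
ft_force: [-11.1, 4.9, 11.2]
finger_gap: 0.0095
gripper_force: 30.7
```

```bash
python3 -m jog '[[1,0,0,0],[2.5,0,0,0],[2.5,0,0,0]]' && python3 -m jog '[[0,0,0,0],[0,0,0,0],[0,0,-2,0],[0,0,-8,0],[0,0,-20,0],[0,0,-40,0],[0,0,-60,0],[0,0,-72,0],[0,0,-72,0]]' 45 && python3 -m jog '[[-2,2,0,-0.07],[-6,5,0,-0.21],[-12,11,0,-0.35],[-18,16,0,-0.49],[-24,22,0,-0.63],[-30,27,0,-0.77],[-36,33,0,-0.91],[-42,38,0,-1.05],[-48,44,0,-1.19],[-54,49,0,-1.33],[-59,54,0,-1.47],[-62,56,0,-1.571],[-62,56,0,-1.571],[-62,56,0,-1.571]]' && python3 - <<'E'
from h import *
c=cam('wrist');save('w2',c);P=cloud(c);np.savez('w2',P=P,F=c['frame'])
s=bot.observe();print(s['tcp_pos'],rot(s['orientation'])[:,:2].round(3))
E
```

```text
time: 7.0
tcp_pos: [0.4904, -0.0881, 0.138]
orientation: [-0.002, 0.061, 0.998, 0.001]
ft_force: [-4.8, 6.4, 6.2]
finger_gap: 0.01
gripper_force: 30.1
time: 7.9
tcp_pos: [0.4938, -0.0894, 0.2127]
orientation: [0.002, 0.061, 0.998, -0.001]
ft_force: [1.0, 0.0, 0.1]
finger_gap: 0.0446
gripper_force: 0.0
time: 9.3
tcp_pos: [0.5603, -0.0408, 0.2096]
orientation: [-0.0, -0.662, 0.75, 0.0]
ft_force: [0.6, 0.0, 0.0]
finger_gap: 0.0448
gripper_force: 0.0
[ 0.56031034 -0.04083886  0.20976689] [[-0.123 -0.992]
 [-0.992  0.123]
 [-0.     0.001]]
```

View pics/w2.png

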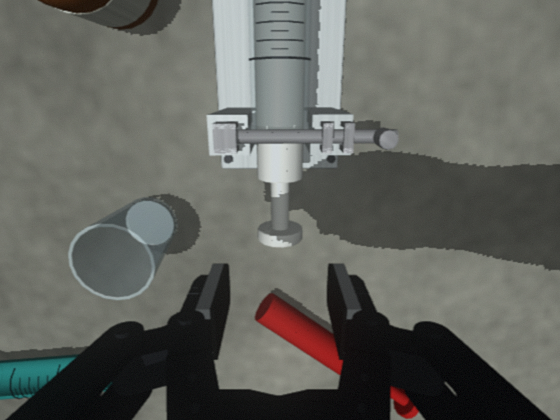

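Wrist view: the bolt spans the block from the knob (385,138) into the keeper (225,138). The neck is at (280,208), the disc at (280,235), and the beaker is to the left at (130,250). Now I'll measure the neck.

```bash
python3 - <<'E'
from h import *
d=np.load('w2.npz');P=d['P'];s=bot.observe();M=rot(s['orientation']);T=P-s['tcp_pos']
T=T@M*1000   # tool coords mm
for v in range(100,250,5):
    r=T[v,240:320]; z=P[v,240:320,2]; m=z>.06
    if m.any(): print(v,'x',np.median(r[m][:,0]).round(1),'y',r[m][:,1].min().round(1),r[m][:,1].max().round(1),'ztop',z[m].max().round(4))
for u,v in((280,59),(280,20),(215,125),(225,138),(240,150),(385,138)): print(u,v,T[v,u].round(1),P[v,u].round(4))
E
```

```text
100 x 77.0 y -18.4 21.7 ztop 0.3325
105 x 73.9 y -18.4 21.7 ztop 0.101
110 x 70.8 y -18.7 31.4 ztop 0.1011
115 x 67.7 y -24.0 26.5 ztop 0.3325
120 x 64.5 y -24.1 26.8 ztop 0.1046
125 x 61.3 y -24.2 26.8 ztop 0.1042
130 x 59.5 y -23.7 26.2 ztop 0.1128
135 x 56.7 y -23.4 26.0 ztop 0.115
140 x 53.5 y -23.6 26.1 ztop 0.1145
145 x 47.5 y -24.7 27.3 ztop 0.1041
150 x 44.1 y -24.8 27.5 ztop 0.1046
155 x 40.5 y -15.1 18.7 ztop 0.3325
160 x 37.0 y -14.2 17.7 ztop 0.3325
165 x 33.4 y -14.4 18.0 ztop 0.0964
170 x 29.8 y -14.4 18.0 ztop 0.0965
175 x 26.1 y -14.6 18.1 ztop 0.0961
180 x 22.7 y -11.3 14.8 ztop 0.0963
185 x 16.5 y -5.0 8.7 ztop 0.3325
190 x 12.5 y -5.0 8.6 ztop 0.0862
195 x 8.7 y -5.0 8.8 ztop 0.0869
200 x 4.8 y -5.0 8.8 ztop 0.0862
205 x 0.8 y -4.2 8.8 ztop 0.0867
210 x -3.2 y -4.3 8.9 ztop 0.0864
215 x -7.2 y -4.3 9.0 ztop 0.0859
220 x -11.3 y -4.3 9.0 ztop 0.0871
225 x -19.0 y -14.2 18.8 ztop 0.086
230 x -19.0 y -15.3 19.0 ztop 0.0884
235 x -19.9 y -15.4 19.1 ztop 0.0957
240 x -23.7 y -13.5 18.5 ztop 0.0985
245 x -27.3 y -8.0 11.7 ztop 0.3325
280 59 [101.4   1.6 109.6] [ 0.5461 -0.1412  0.1002]
280 20 [123.1   1.5 111.1] [ 0.5435 -0.1628  0.0987]
215 125 [ 63.3 -37.6  90.5] [ 0.5897 -0.1083  0.1193]
225 138 [ 55.6 -31.9  90. ] [ 0.585  -0.1     0.1198]
240 150 [ 45.6 -24.8 106.6] [ 0.5792 -0.0891  0.1032]
385 138 [56.7 63.1 82.4] [ 0.4906 -0.0893  0.1274]
```

```bash
python3 -m jog '[[0.5,2,10,0],[0.5,2,30,0],[0.5,2,55,0],[0.5,2,78,0],[0.5,2,98,0],[0.5,2,112,0],[0.5,2,122,0],[0.5,2,128,0],[0.5,2,130,0],[0.5,2,130,0],[0.5,2,130,0],[0.5,2,130,0]]' 26 20 && python3 - <<'E'
from h import *
c=cam('wrist');save('w3',c);P=cloud(c);s=bot.observe();M=rot(s['orientation']);T=(P-s['tcp_pos'])@M*1000;print(s['tcp_pos'],s['ft_force'])
m=(P[...,2]>.08)&(P[...,2]<.09)&(abs(T[...,0])<40)&(abs(T[...,1])<9)
for x in range(-20,40,4):
    r=T[m&(abs(T[...,0]-x)<2)]
    if len(r): print(x,r[:,1].min().round(1),r[:,1].max().round(1),len(r))
E
```

```text
time: 10.55
tcp_pos: [0.5592, -0.0412, 0.081]
orientation: [0.0, -0.663, 0.749, -0.001]
ft_force: [-0.2, 0.6, 0.5]
finger_gap: 0.0256
gripper_force: 0.0
[ 0.55915095 -0.0411546   0.08093525] [-0.77030621 -0.25144454 -0.2205467 ]
-20 -9.0 9.0 587
-16 -5.8 7.6 252
-12 -5.7 7.5 239
-8 -5.7 7.5 261
-4 -5.6 7.4 265
0 -6.0 7.3 271
4 -6.0 7.3 273
8 -5.9 7.6 283
12 -5.9 7.6 294
16 -4.9 5.7 47
```

View pics/w3.png

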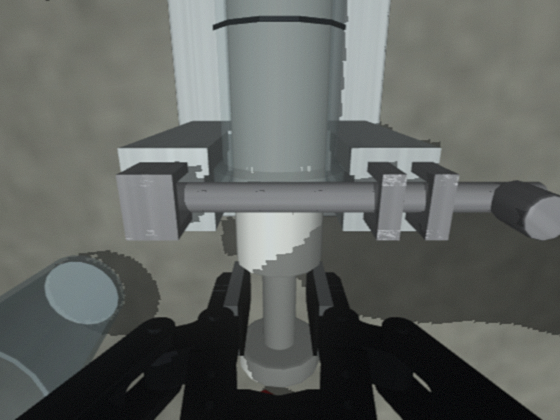

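Wrist view: the neck (281,310) lies midway between the pads, and the bolt reaches into the keeper (150,200). I'll close gently.

```bash
python3 -m jog '[[0,0.4,1,0],[0,0.4,1,0],[0,0.4,1,0],[0,0.4,1,0],[0,0.4,1,0],[0,0.4,1,0],[0,0.4,1,0],[0,0.4,1,0]]' 10 20
```

```text
time: 11.4
tcp_pos: [0.5585, -0.041, 0.0794]
orientation: [0.0, -0.663, 0.749, -0.0]
ft_force: [2.0, 0.6, 1.9]
finger_gap: 0.013
gripper_force: 20.5
```

```bash
python3 -m jog '[[-0.5,0,0,0],[-1.5,0,0,0],[-3,0,0,0],[-4.5,0,0,0],[-6,0,0,0],[-7.5,0,0,0],[-9,0,0,0],[-10.5,0,0,0],[-12,0,0,0],[-13.5,0,0,0],[-15,0,0,0],[-16.5,0,0,0],[-18,0,0,0],[-19,0,0,0],[-20,0,0,0],[-20,0,0,0]]'
```

```text
time: 13.0
tcp_pos: [0.5607, -0.0209, 0.0792]
orientation: [0.0, -0.663, 0.749, 0.0]
ft_force: [0.8, -1.2, 1.3]
finger_gap: 0.0133
gripper_force: 20.4
```

```bash
python3 -m jog '[[-0.5,0,0,0],[-1.5,0,0,0],[-3,0,0,0],[-4.5,0,0,0],[-6,0,0,0],[-7.5,0,0,0],[-9,0,0,0],[-10.5,0,0,0],[-12,0,0,0],[-13.5,0,0,0],[-15,0,0,0],[-16.5,0,0,0],[-17.5,0,0,0],[-18.5,0,0,0],[-19,0,0,0],[-19,0,0,0],[-19,0,0,0],[-19,0,0,0]]' && python3 - <<'E'
from h import *
c=cam('wrist');P=cloud(c);s=bot.observe();M=rot(s['orientation']);T=(P-s['tcp_pos'])@M*1000
save('w4',c)
for v in range(0,420,6):
    col=slice(276,286);print(v,T[v,col].mean(0).round(1)[[0]],P[v,col,2].mean().round(3),c['frame'][v,col].mean().round(0),end=' | ')
E
```

```text
time: 14.8
tcp_pos: [0.5631, -0.0022, 0.0793]
orientation: [0.0, -0.663, 0.749, 0.0]
ft_force: [0.2, 0.0, -0.5]
finger_gap: 0.013
gripper_force: 20.3
0 [105.9] 0.1 135.0 | 6 [104.7] 0.099 135.0 | 12 [103.2] 0.1 135.0 | 18 [101.8] 0.099 135.0 | 24 [100.4] 0.099 133.0 | 30 [97.1] 0.112 111.0 | 36 [95.7] 0.113 124.0 | 42 [94.4] 0.114 135.0 | 48 [93.1] 0.113 130.0 | 54 [91.8] 0.114 108.0 | 60 [90.6] 0.113 86.0 | 66 [90.3] 0.095 109.0 | 72 [88.7] 0.095 187.0 | 78 [87.] 0.095 196.0 | 84 [85.4] 0.095 197.0 | 90 [83.7] 0.095 197.0 | 96 [82.1] 0.095 197.0 | 102 [80.4] 0.095 197.0 | 108 [78.7] 0.095 198.0 | 114 [77.] 0.095 198.0 | 120 [75.2] 0.095 198.0 | 126 [73.5] 0.095 197.0 | 132 [71.6] 0.095 198.0 | 138 [69.8] 0.095 198.0 | 144 [68.] 0.095 198.0 | 150 [66.2] 0.095 198.0 | 156 [64.3] 0.095 198.0 | 162 [62.3] 0.095 198.0 | 168 [60.6] 0.095 198.0 | 174 [58.5] 0.095 198.0 | 180 [56.5] 0.095 198.0 | 186 [54.6] 0.095 197.0 | 192 [52.7] 0.095 198.0 | 198 [50.6] 0.095 197.0 | 204 [48.5] 0.095 197.0 | 210 [46.3] 0.095 197.0 | 216 [44.4] 0.095 197.0 | 222 [42.1] 0.095 196.0 | 228 [40.1] 0.095 196.0 | 234 [37.7] 0.095 196.0 | 240 [35.7] 0.095 195.0 | 246 [33.3] 0.095 194.0 | 252 [31.2] 0.095 194.0 | 258 [28.6] 0.095 127.0 | 264 [26.5] 0.095 115.0 | 270 [24.1] 0.095 114.0 | 276 [27.8] 0.105 113.0 | 282 [13.5] 0.085 112.0 | 288 [10.7] 0.085 111.0 | 294 [7.8] 0.085 111.0 | 300 [5.2] 0.085 110.0 | 306 [2.3] 0.085 110.0 | 312 [-0.6] 0.085 109.0 | 318 [-3.2] 0.085 109.0 | 324 [-6.4] 0.085 109.0 | 330 [-9.5] 0.084 109.0 | 336 [-12.4] 0.085 109.0 | 342 [-15.3] 0.085 108.0 | 348 [-18.3] 0.085 108.0 | 354 [-19.7] 0.087 76.0 | 360 [-19.9] 0.09 77.0 | 366 [-19.8] 0.093 77.0 | 372 [-20.6] 0.095 112.0 | 378 [-23.3] 0.096 109.0 | 384 [-26.2] 0.096 108.0 | 390 [-99.3] 0.03 60.0 | 396 [10.] 0.134 13.0 | 402 [11.] 0.137 12.0 | 408 [11.4] 0.139 12.0 | 414 [11.] 0.14 11.0 |
```

View pics/w4.png

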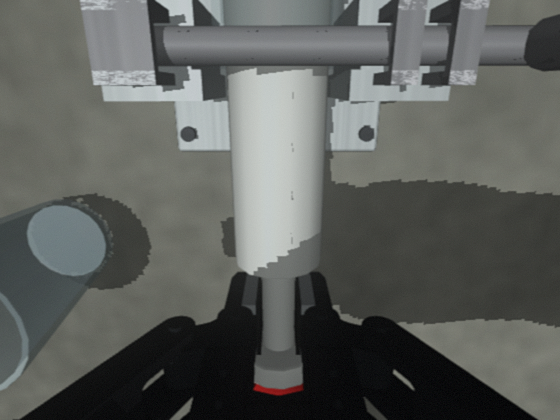

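The plunger is at about 90 mm (50 mL), gripped and at rest: it started at about 51 mm and was drawn 39 mm. The bolt is still in the keeper (120,40) and the lateral force is near zero. Handing in.

```bash
python3 -c "
from workcell import bot
print(bot.sign_off())"
```

```text
the job is handed in; nothing more can be done
None
```

The job is handed in. The bolt was pushed home to its stop, and the plunger was drawn about 39 mm to the 50 mL line and is still gripped there at about 20 N. I measured the reading as 49–51 mL; sign-off returned no verdict.

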